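# Lid the seasoning pots

### The job

Close up the seasoning station: put each of the four bamboo lids on the white pot of its own shape and size, seated flat on the rim all round with its plug inside the mouth. Leave the pots standing where they are, and do not disturb the bottle or the bowl.

Things in the scene. Friction and masses are not known exactly. Their poses are not given: they have to be found in the camera images.
- lid_large: Large round lid, plate 114 mm in diameter, plug 82 mm. Handle: round knob, 26 mm in diameter. Bamboo, about 100 g, right way up on the counter. Origin: centre of the plug's underside, z up. Plug z 0 to 6 mm, plate 6 to 14, handle 14 to 46. Fitted, the plate rests on the rim, origin 54 mm above the pot's.
- lid_small: Small round lid, plate 80 mm in diameter, plug 48 mm. Handle: round knob, 26 mm in diameter. Bamboo, about 100 g, right way up on the counter. Origin: centre of the plug's underside, z up. Plug z 0 to 6 mm, plate 6 to 14, handle 14 to 46. Fitted, the plate rests on the rim, origin 54 mm above the pot's.
- lid_square: Square lid, plate 94 by 94 mm, plug 64 by 64 mm, sides along x and y. Handle: upright bar 50 mm long along x, 18 mm thick across y. Fits any of four ways round. Bamboo, about 100 g, right way up on the counter. Origin: centre of the plug's underside, z up. Plug z 0 to 6 mm, plate 6 to 14, handle 14 to 46. Fitted, the plate rests on the rim, origin 54 mm above the pot's.
- lid_oblong: Oblong lid, plate 122 mm along x by 74 mm along y, plug 90 by 42 mm. Handle: upright bar 50 mm long along x, 18 mm thick across y. Fits either of two ways round. Bamboo, about 100 g, right way up on the counter. Origin: centre of the plug's underside, z up. Plug z 0 to 6 mm, plate 6 to 14, handle 14 to 46. Fitted, the plate rests on the rim, origin 54 mm above the pot's.
- pot_large: Large round pot, 104 mm outside diameter, mouth 96 mm. White ceramic pot standing open on the counter, empty, 60 mm tall, walls 4 mm. Origin: centre of its underside, z up. About 0.45 to 0.6 kg, free to slide.
- pot_small: Small round pot, 70 mm outside diameter, mouth 62 mm. White ceramic pot standing open on the counter, empty, 60 mm tall, walls 4 mm. Origin: centre of its underside, z up. About 0.45 to 0.6 kg, free to slide.
- pot_square: Square pot, 84 by 84 mm outside, mouth 76 by 76 mm, sides along x and y. White ceramic pot standing open on the counter, empty, 60 mm tall, walls 4 mm. Origin: centre of its underside, z up. About 0.45 to 0.6 kg, free to slide.
- pot_oblong: Oblong pot, 112 mm along x by 64 mm along y outside, mouth 104 by 56 mm. White ceramic pot standing open on the counter, empty, 60 mm tall, walls 4 mm. Origin: centre of its underside, z up. About 0.45 to 0.6 kg, free to slide.
- bottle: Brown glass bottle, bystander, 60 mm in diameter, 150 mm tall, standing at the left of the work. Origin: centre of its underside.
- bowl: Aluminium bowl, bystander, 120 mm in diameter, 50 mm tall, at the far side of the work. Origin: centre of its underside.

How it is judged:
By the outcome, as a careful person would: the job done as asked, in the order asked, and still so for the second after the job is handed in, with the robot touching nothing.
It also fails if it takes over 115 s, if anything falls off the work surface, if the arm or the gripper's body presses on something with over 40 N, if the wrist force passes 120 N, or if a joint passes its speed limit or range.

### The arm

A 6-joint arm with a two-finger parallel gripper is mounted at the origin on the work surface. World frame = base frame: x ahead of the robot, y to its left, z up, the work surface at z = 0. Lengths are in m, angles in rad, forces in N, time in s.
With the tool pointing down it reaches from about 0.35 to 0.975 m from the base axis. Payload 4.9 kg.
Tool frame: the origin (TCP) lies on the mounting face of the last link; the fingertips stand 173 mm ahead of it and the grasp point (between the pads) lies ctrl.pinch_z ahead of it (ctrl.pinch_z is the distance from the TCP to the grasp point, in m); z points along the fingers, y is the line along which they close (so a half turn about z gives the same grasp; the last joint's range is limited). The gripper opens to 85 mm and grips with 20 to 120 N. Pads are 22 mm wide; open, the fingers measure 114 mm over their backs; the gripper's body (76 mm by 85 mm) begins 54 mm behind the grasp point. The pads swing forward as they close: fully open they stand 13 mm farther back than shut.
Start: joints at [-1.39, 0.053, 1.613, -0, 1.476, -0.119], TCP at [0.185, -0.597, 0.405] pointing down, gripper open.
Joint ranges: [-3.01, 3.01], [-1.01, 2.22], [0.06, 2.58], [-1.02, 4.17], [0.09, 2.62], [-3.14, 3.14]. Speed limits (rad/s): [2.57, 2.57, 3.14, 3.14, 3.14, 3.14].

### API

Orientations are given as a rotation vector (axis times angle).
In Python, from station import telemetry, eyes, ctrl gives the robot as it stands.
- The arm moves only by the tool apply_moves, never from a script. Its argument "plan" is a list of rows, each a list of 5 numbers: the finger opening in m, from 0 to 0.0854, then the shift along the tool's x, y, z in m, then the turn about the tool's z in rad. In form: [[jaw, x, y, z, roll], ...]. A call has 1 to 12 rows; each row is the pose to reach, as a shift and turn from the pose commanded when the call began, along the tool's axes at that moment; what a row does not reach only later rows make up. A row lasts 1/12 s, in which the tool goes at most 41.7 mm and 7.16 degrees, less where a joint would pass 70% of its speed; a pose out of reach is approached as far as the arm can. A call with a gripper value outside its range is refused whole. The fingers move at their own pace and stop on an object; "newtons" is the grip in N (left out, the last holds). Time passes only in rows, so rows that repeat a pose let the fingers close. It gives the time, the measured TCP pose, the force, the opening and the grip force at its end, in the units of the state.
- telemetry.get_obs(): the state, without advancing time (a new reading comes with each control period).
- eyes.get_image(name): name is "scene" or "top" or "wrist"; returns a dict with "img" (480x640x3 uint8, blue, green, red), "range_z" (480x640 float32, m along the optical axis (not along the pixel's ray), 0 where there is no reading), "K" (3x3 intrinsics, pixels), "pose" (4x4, takes a point from camera to world coordinates); the wrist camera has in their place "hand_eye" (4x4, takes a point from camera to tool coordinates, whose origin is the TCP and whose axes are the flange's). Camera axes: x right, y down, z forward; pixel columns grow to the right and rows downward; lengths in m; the calibration is good to about 2 mm. The wrist camera is an equidistant fisheye: a pixel r from the principal point sees the ray r / f radians off the axis. A picture is of the moment at which its call begins: read the wrist's pose just before it.
- ctrl.finish_job(): hands the job in; it is judged then, once.
Trained networks look in a picture, given as the dict that the camera call returned (one of the last four; its "shot" number tells which), for a name from the list of things; names that differ only in an ending like _2 or _b are one class to them, and where a whole thing is asked for, a point or a joint stands for the part that bears it (a point fixed in the world has none). Each returns a list of dicts, best first, with "confidence" (0 to 1); they miss things now and then, are a little off and sometimes report something else, mostly with a low value. They report only what shows in the picture. A call takes as long as a camera call.
- eyes.search_frame(thing, picture): "box" ([left, top, right, bottom] in pixels, round what is visible of it).
- eyes.outline_of(thing, picture): "region" (480x640 bool, what is visible of it) and "box" ([left, top, right, bottom] in pixels, round what is visible of it).
- eyes.tip_of(thing, picture): "point" ([column, row] in pixels: a listed point, or the origin of a listed thing).
The state is a dict: "t": time; "q": joint angles; "dq": joint speeds; "effort": joint torques, N m; "tool_pos": TCP position; "tool_rot": TCP orientation; "contact_force": force on the tool from outside, world axes, zero at the start; "wrist_torque": the same for the moment, N m; "opening": finger opening in m; "grip_force": force on a finger pad.
Only numpy, scipy, OpenCV 4.12 (cv2) and the standard library are available. Lean on these libraries where they do the work, as an engineer would, in place of code of your own. Each camera call takes 0.05 s, during which the arm holds its last target. There are 200 camera calls.

## Working session

There is one attempt and no reset: what is moved stays moved. The work goes in short steps, Python scripts to look and compute and a tool call to move; the robot and the scene stay as the last step left them, time stands still between calls to the robot, and variables do not carry over. Pictures are saved under pics/ and viewed, at most 14 in all, crops included, and the job is handed in when it is done.

Besides the shell and the picture viewer there is one more tool, called after ">>>" as a command line: name --pt "numbers of a row" for each row, then --argument value for the rest. apply_moves: Moves the arm, as the interface text tells. Its arguments: {"type":"object","properties":{"plan":{"type":"array","items":{"type":"array","items":{"type":"number"}}},"newtons":{"type":"number"}},"required":["plan"]}

```bash
mkdir -p pics; ls; python3 - <<'E'
from station import telemetry, eyes, ctrl
import cv2,numpy as np
o=telemetry.get_obs();print({k:np.round(v,3) for k,v in o.items()},ctrl.pinch_z)
for n in ("top","scene"):
    p=eyes.get_image(n);cv2.imwrite(f"pics/{n}0.png",p["img"]);print(np.round(p["K"],1),np.round(p["pose"],3))
E
```

```text
pics
{'t': np.float64(0.0), 'q': array([-1.39 ,  0.053,  1.614, -0.   ,  1.476, -0.119]), 'dq': array([ 0.001, -0.   ,  0.001,  0.001, -0.   ,  0.   ]), 'effort': array([ 0.0000e+00, -3.9368e+01, -3.7018e+01, -0.0000e+00,  7.0000e-03,
       -0.0000e+00]), 'tool_pos': array([ 0.185, -0.597,  0.403]), 'tool_rot': array([-3.104, -0.469,  0.   ]), 'contact_force': array([-0.341,  0.007,  0.132]), 'wrist_torque': array([-0.051, -0.001, -0.053]), 'grip_force': np.float64(0.0), 'opening': np.float64(0.085)} 0.1547
[[513.3   0.  313.4]
 [  0.  513.3 240.1]
 [  0.    0.    1. ]] [[ 0.047 -0.976  0.212  0.306]
 [-0.999 -0.045  0.013 -0.016]
 [-0.003 -0.213 -0.977  1.412]
 [ 0.     0.     0.     1.   ]]
[[482.3   0.  315.5]
 [  0.  482.3 240. ]
 [  0.    0.    1. ]] [[ 6.510e-01  3.830e-01 -6.550e-01  1.267e+00]
 [ 7.590e-01 -3.300e-01  5.620e-01 -5.720e-01]
 [-1.000e-03 -8.630e-01 -5.060e-01  5.720e-01]
 [ 0.000e+00  0.000e+00  0.000e+00  1.000e+00]]
```

View pics/top0.png

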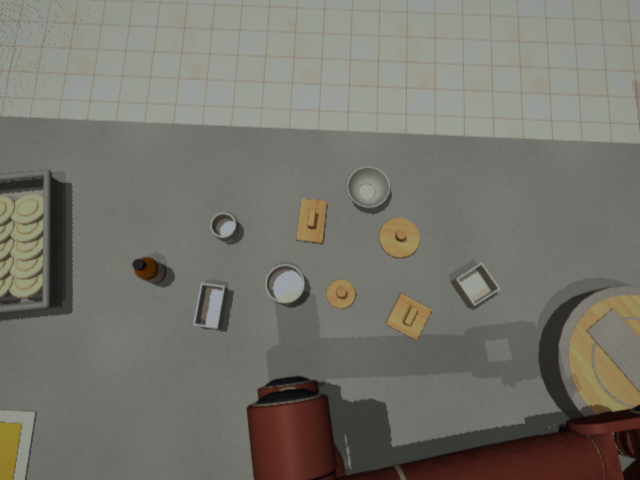

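View pics/scene0.png

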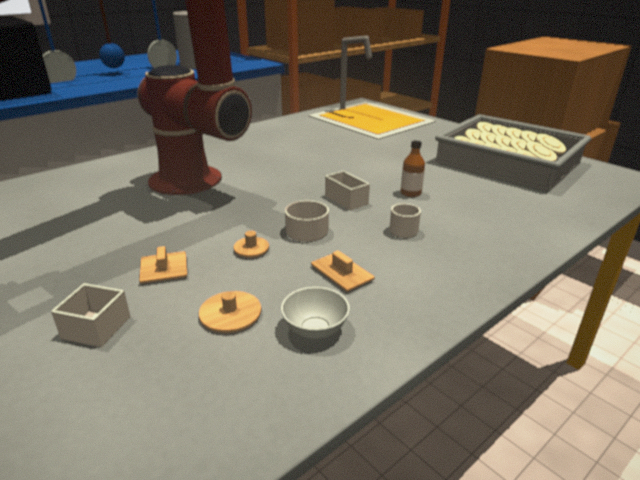

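```bash
cat > h.py <<'E'
from station import telemetry, eyes, ctrl
import cv2,numpy as np
from scipy.spatial.transform import Rotation as R
def tool():
    o=telemetry.get_obs();T=np.eye(4);T[:3,:3]=R.from_rotvec(o["tool_rot"]).as_matrix();T[:3,3]=o["tool_pos"];return T
def cloud(p):
    K=p["K"];v,u=np.mgrid[:480,:640];z=p["range_z"]
    c=np.stack([(u-K[0,2])/K[0,0]*z,(v-K[1,2])/K[1,1]*z,z],-1)
    return c@p["pose"][:3,:3].T+p["pose"][:3,3]
def shift(goal_xy,zt=None,yaw=None):
    """shift in tool axes to bring the TCP to goal; yaw = world direction (rad) wanted for the tool y axis, mod pi"""
    T=tool();d=np.r_[goal_xy,T[2,3] if zt is None else zt]-T[:3,3];r=0
    if yaw is not None:
        y=T[:3,1];cur=np.arctan2(y[1],y[0]);r=-(yaw-cur);r=(r+np.pi/2)%np.pi-np.pi/2
    return np.round(np.r_[T[:3,:3].T@d,r],4)
E
cat > find.py <<'E'
from h import *
p=eyes.get_image("top");C=cloud(p);im=p["img"].copy()
for n in ["lid_large","lid_small","lid_square","lid_oblong","pot_large","pot_small","pot_square","pot_oblong","bottle","bowl"]:
    r=eyes.outline_of(n,p)
    if not r: print(n,"none");continue
    m=r[0]["region"]&(p["range_z"]>0);P=C[m]
    lid=n.startswith("lid")
    zs=P[:,2]
    Q=P[(zs>.036)&(zs<.06)] if lid else P[(zs>zs.max()-.012)]
    (cx,cy),wh,a=cv2.minAreaRect((Q[:,:2]*1000).astype(np.float32))
    s=""
    if lid:
        B=P[(zs>.005)&(zs<.025)];b=cv2.minAreaRect((B[:,:2]*1000).astype(np.float32));s=np.round([*b[0],*b[1],b[2]],0)
    print(n,round(r[0]["confidence"],2),r[0]["box"],len(Q),np.round([cx,cy,*wh,a],1),"med z",np.round(np.percentile(zs,[5,50,99]),3),s)
E
python3 find.py
```

```text
lid_large 0.74 [450.5, 266.1, 499.2, 307.6] 274 [ 500.6 -436.4   83.5   86.6   34. ] med z [0.001 0.009 0.064] [ 502. -436.   81.   85.   34.]
lid_small 0.68 [325.6, 277.9, 358.4, 310.3] 76 [463.4 -77.1  24.3  24.    2.7] med z [0.003 0.014 0.049] [463. -78.  78.  78.  39.]
lid_square 0.7 [385.2, 297.4, 431.0, 341.1] 135 [ 410.  -263.6   18.4   49.4   66.3] med z [0.009 0.015 0.049] [ 410. -264.   94.   95.   64.]
lid_oblong 0.88 [295.8, 196.6, 329.7, 246.9] 121 [665.7  10.6  17.9  49.6  85.7] med z [0.007 0.014 0.049] [666.  12.  77. 123.  86.]
pot_large 0.64 [263.9, 264.9, 304.1, 305.6] 189 [478.2  72.3 102.3 101.9  66.2] med z [0.002 0.008 0.064] 
pot_small 0.9 [206.5, 214.9, 238.6, 242.3] 125 [628.9 249.1  67.5  67.7  60.1] med z [0.003 0.019 0.065] 
pot_square 0.68 [453.5, 268.1, 499.7, 307.0] 200 [ 500.7 -436.6   83.7   86.    34. ] med z [0.001 0.01  0.065] 
pot_oblong 0.71 [195.3, 284.9, 226.7, 330.5] 194 [411.2 267.2  65.3 111.1  85.3] med z [0.    0.008 0.064] 
bottle 0.93 [131.7, 256.5, 166.9, 280.4] 82 [496.9 434.1  25.5  25.6  59.5] med z [0.02  0.099 0.154] 
bowl 0.75 [349.4, 165.9, 390.1, 208.0] 230 [ 760.8 -143.1  116.7  118.5   74.2] med z [0.003 0.022 0.054]
```

```bash
python3 - <<'E'
from h import *
p=eyes.get_image("top");C=cloud(p)
P=C[212:266,373:426].reshape(-1,3);z=P[:,2]
for a,b in((.036,.06),(.009,.025)):
    Q=P[(z>a)&(z<b)];print(len(Q),cv2.minAreaRect((Q[:,:2]*1000).astype(np.float32)))
print(shift([.410,-.264],.30,np.radians(65)))
E
```

```text
74 ((627.386962890625, -235.42236328125), (25.311750411987305, 23.627222061157227), 5.430140495300293)
1147 ((626.7523193359375, -237.07666015625), (114.93658447265625, 140.9387664794922), 11.255385398864746)
[ 0.3137 -0.2517  0.1047  0.7361]
```

>>> apply_moves --pt "0.085 0.03 -0.024 0.01 0.1" --pt "0.085 0.06 -0.048 0.02 0.2" --pt "0.085 0.09 -0.072 0.03 0.3" --pt "0.085 0.12 -0.096 0.04 0.4" --pt "0.085 0.15 -0.12 0.05 0.5" --pt "0.085 0.18 -0.144 0.06 0.6" --pt "0.085 0.21 -0.168 0.07 0.7" --pt "0.085 0.24 -0.192 0.08 0.736" --pt "0.085 0.27 -0.216 0.09 0.736" --pt "0.085 0.295 -0.236 0.1 0.736" --pt "0.085 0.3137 -0.2517 0.1047 0.736" --pt "0.085 0.3137 -0.2517 0.1047 0.736" --newtons 30

```text
t: 1.7
tool_pos: [0.4111, -0.2606, 0.2985]
tool_rot: [-3.066, 0.672, 0.003]
contact_force: [-0.2, -0.1, 0.2]
opening: 0.0853
grip_force: 0.0
```

```bash
python3 - <<'E'
from h import *
print(shift([.410,-.264],.198,np.radians(65)))
T=tool();p=eyes.get_image("wrist");cv2.imwrite("pics/w1.png",p["img"]);print(T[:3,3],p["K"],np.round(p["hand_eye"],3))
E
```

```text
[0.0007 0.0038 0.1004 0.0049]
[ 0.41106001 -0.26057772  0.29845205] [[371.64829954   0.         314.04892889]
 [  0.         371.64829954 244.07846897]
 [  0.           0.           1.        ]] [[-0.001 -0.946 -0.325  0.084]
 [ 1.    -0.001  0.     0.   ]
 [-0.    -0.325  0.946  0.031]
 [ 0.     0.     0.     1.   ]]
```

View pics/w1.png

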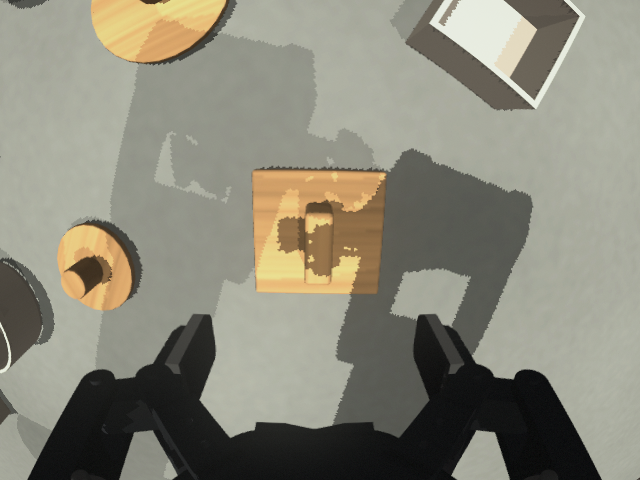

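>>> apply_moves --pt "0.085 0 0.002 0.03 0" --pt "0.085 0 0.002 0.06 0" --pt "0.085 0 0.002 0.08 0" --pt "0.085 0 0.002 0.092 0" --pt "0.085 0 0.002 0.099 0" --pt "0.01 0 0.002 0.099 0" --pt "0.01 0 0.002 0.099 0" --pt "0.01 0 0.002 0.099 0" --pt "0.01 0 0.002 0.099 0" --pt "0.01 0 0.002 0.099 0" --pt "0.01 0 0.002 0.099 0" --pt "0.01 0 0.002 0.099 0"

```text
t: 2.75
tool_pos: [0.4096, -0.2661, 0.2022]
tool_rot: [3.066, -0.679, 0.003]
contact_force: [-0.1, 0.7, 5.2]
opening: 0.0173
grip_force: 30.0
```

```bash
python3 - <<'E'
from h import *
o=telemetry.get_obs();print(o["contact_force"],o["opening"],o["grip_force"],shift([.410,-.264],.198,np.radians(65)))
E
```

```text
[-0.08693172  0.66290813  5.24178864] 0.017341832978521737 30.042814314365387 [-0.0006 -0.0021  0.0042  0.0003]
```

```bash
python3 - <<'E'
from h import *
print(shift([.5007,-.4365],.302,np.radians(34)))
E
```

```text
[ 0.1547  0.116  -0.0994  0.5413]
```

>>> apply_moves --pt "0.01 0 0 -0.03 0" --pt "0.01 0 0 -0.06 0" --pt "0.01 0 0 -0.09 0" --pt "0.01 0.02 0.015 -0.1 0.08" --pt "0.01 0.045 0.034 -0.1 0.17" --pt "0.01 0.07 0.053 -0.1 0.26" --pt "0.01 0.095 0.072 -0.1 0.35" --pt "0.01 0.12 0.09 -0.1 0.44" --pt "0.01 0.14 0.105 -0.1 0.52" --pt "0.01 0.15 0.113 -0.1 0.54" --pt "0.01 0.1547 0.116 -0.1 0.541" --pt "0.01 0.1547 0.116 -0.1 0.541"

```text
t: 3.75
tool_pos: [0.5004, -0.4369, 0.3003]
tool_rot: [-2.774, 1.474, 0.002]
contact_force: [-0.7, -0.3, -0.0]
opening: 0.0173
grip_force: 29.8
```

```bash
python3 - <<'E'
from h import *
o=telemetry.get_obs();print(o["contact_force"],o["opening"],shift([.5007,-.4365],.256,np.radians(34)))
p=eyes.get_image("wrist");cv2.imwrite("pics/w2.png",p["img"])
E
```

```text
[-7.04573597e-01 -3.01365332e-01 -6.12562382e-04] 0.017279266029875773 [-0.0001 -0.0004  0.0443  0.0003]
```

View pics/w2.png

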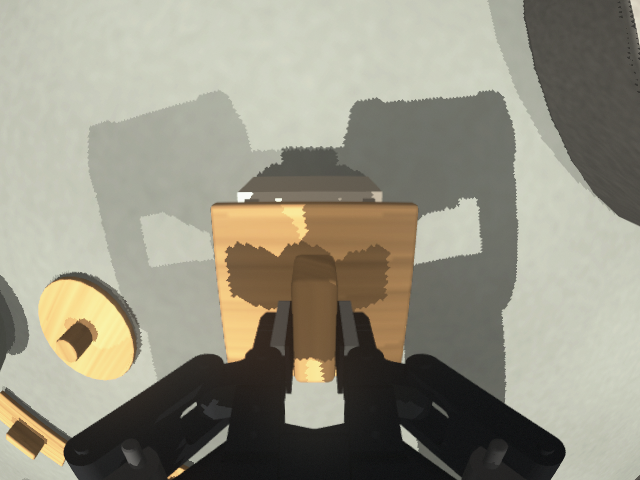

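>>> apply_moves --pt "0.01 0 0 0.015 0" --pt "0.01 0 0 0.028 0" --pt "0.01 0 0 0.036 0" --pt "0.01 0 0 0.041 0" --pt "0.01 0 0 0.044 0" --pt "0.01 0 0 0.045 0" --pt "0.01 0 0 0.045 0" --pt "0.01 0 0 0.045 0"

```text
t: 4.47
tool_pos: [0.5004, -0.4362, 0.2563]
tool_rot: [2.774, -1.474, 0.001]
contact_force: [-0.3, 0.8, 2.1]
opening: 0.0173
grip_force: 30.1
```

>>> apply_moves --pt "0.085 0 0 0 0" --pt "0.085 0 0 0 0" --pt "0.085 0 0 0 0" --pt "0.085 0 0 0 0" --pt "0.085 0 0 0 0" --pt "0.085 0 0 -0.03 0" --pt "0.085 0 0 -0.06 0" --pt "0.085 0 0 -0.06 0"

```text
t: 5.13
tool_pos: [0.5017, -0.4377, 0.3236]
tool_rot: [2.771, -1.473, 0.017]
contact_force: [1.4, 0.1, 1.5]
opening: 0.0851
grip_force: 0.0
```

```bash
python3 - <<'E'
from h import *
o=telemetry.get_obs();print(o["opening"],shift([.627,-.236],.30))
E
```

```text
0.08512105651352354 [-0.0974 -0.2167  0.0228  0.    ]
```

>>> apply_moves --pt "0.085 -0.01 -0.022 0 0" --pt "0.085 -0.025 -0.055 0.005 0" --pt "0.085 -0.04 -0.089 0.01 0" --pt "0.085 -0.055 -0.122 0.015 0" --pt "0.085 -0.07 -0.155 0.02 0" --pt "0.085 -0.083 -0.185 0.023 0" --pt "0.085 -0.092 -0.205 0.023 0" --pt "0.085 -0.0974 -0.2167 0.023 0" --pt "0.085 -0.0974 -0.2167 0.05 0" --pt "0.085 -0.0974 -0.2167 0.05 0"

```text
t: 5.97
tool_pos: [0.6245, -0.2333, 0.262]
tool_rot: [2.774, -1.473, -0.01]
contact_force: [-1.5, 0.4, -2.3]
opening: 0.085
grip_force: 0.0
```

```bash
python3 - <<'E'
from h import *
print(shift([.627,-.236],.206))
T=tool();p=eyes.get_image("wrist");cv2.imwrite("pics/w3.png",p["img"])
E
python3 find.py
```

```text
[ 0.0039 -0.0007  0.0559  0.    ]
lid_large none
lid_small 0.64 [326.9, 280.6, 352.7, 308.2] 74 [463.6 -78.2  24.6  21.7   2.2] med z [0.009 0.015 0.052] [468. -68.  55.  80.  63.]
lid_square 0.96 [454.2, 263.7, 502.6, 309.5] 5 [ 487.5 -414.8   23.4   83.    83.4] med z [0.064 0.069 0.104] [0. 0. 0. 0. 0.]
lid_oblong 0.61 [325.9, 278.8, 351.5, 309.0] 74 [463.6 -78.2  24.6  21.7   2.2] med z [0.008 0.015 0.501] [468. -68.  55.  80.  63.]
pot_large 0.7 [130.0, 257.2, 167.8, 285.2] 95 [498.2 434.7  25.2  26.3  79.1] med z [0.022 0.1   0.155] 
pot_small 0.64 [208.2, 214.2, 238.0, 244.6] 123 [6.294e+02 2.486e+02 6.880e+01 6.640e+01 4.000e-01] med z [0.003 0.016 0.064] 
pot_square 0.72 [452.1, 281.0, 469.7, 307.7] 17 [ 480.1 -399.8   69.3    2.1   34. ] med z [0.002 0.021 0.042] 
pot_oblong 0.92 [193.9, 283.4, 228.3, 328.8] 233 [411.4 267.6  65.2 112.1  84.8] med z [0.    0.008 0.065] 
bottle 0.79 [131.7, 259.4, 163.9, 282.1] 88 [498.1 434.3  24.4  26.2  77.9] med z [0.022 0.1   0.155] 
bowl none
```

View pics/w3.png

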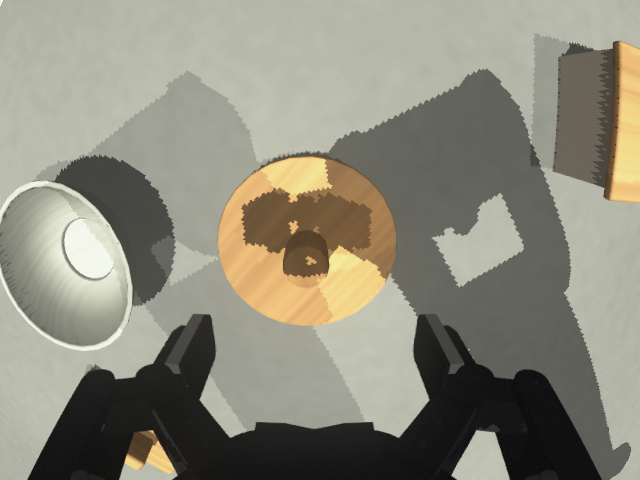

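>>> apply_moves --pt "0.085 0.003 -0.003 0.02 0" --pt "0.085 0.003 -0.003 0.038 0" --pt "0.085 0.003 -0.003 0.048 0" --pt "0.085 0.003 -0.003 0.054 0" --pt "0.085 0.003 -0.003 0.054 0" --pt "0.01 0.003 -0.003 0.054 0" --pt "0.01 0.003 -0.003 0.054 0" --pt "0.01 0.003 -0.003 0.054 0" --pt "0.01 0.003 -0.003 0.054 0" --pt "0.01 0.003 -0.003 0.054 0" --pt "0.01 0.003 -0.003 0.054 0" --pt "0.01 0.003 -0.003 0.054 0"

```text
t: 7.57
tool_pos: [0.63, -0.2353, 0.2131]
tool_rot: [-2.774, 1.475, -0.002]
contact_force: [-0.2, 0.5, 3.1]
opening: 0.0243
grip_force: 29.4
```

```bash
python3 - <<'E'
from h import *
print(shift([.478,.072],.302))
E
```

```text
[-0.3397 -0.046  -0.0893  0.    ]
```

>>> apply_moves --pt "0.01 0 0 -0.03 0" --pt "0.01 0 0 -0.06 0" --pt "0.01 -0.02 -0.003 -0.085 0" --pt "0.01 -0.055 -0.007 -0.1 0" --pt "0.01 -0.095 -0.013 -0.1 0" --pt "0.01 -0.135 -0.018 -0.1 0" --pt "0.01 -0.175 -0.024 -0.1 0" --pt "0.01 -0.215 -0.029 -0.1 0" --pt "0.01 -0.25 -0.034 -0.1 0" --pt "0.01 -0.285 -0.039 -0.1 0" --pt "0.01 -0.315 -0.043 -0.1 0" --pt "0.01 -0.335 -0.046 -0.1 0"

```text
t: 8.57
tool_pos: [0.4785, 0.0703, 0.3112]
tool_rot: [2.775, -1.472, -0.003]
contact_force: [-0.6, 0.2, -1.7]
opening: 0.0239
grip_force: 29.7
```

>>> apply_moves --pt "0.01 -0.003 0 0.005 0" --pt "0.01 -0.003 0 0.01 0" --pt "0.01 -0.003 0 0.01 0"

```text
t: 8.82
tool_pos: [0.4783, 0.0705, 0.3003]
tool_rot: [2.773, -1.474, -0.003]
contact_force: [-0.1, -1.4, -2.3]
opening: 0.0238
grip_force: 29.7
```

```bash
python3 - <<'E'
from h import *
o=telemetry.get_obs();print(o["opening"],shift([.480,.073],.267))
p=eyes.get_image("wrist");cv2.imwrite("pics/w4.png",p["img"])
E
```

```text
0.02377813553020279 [-0.0011 -0.0029  0.0333  0.    ]
```

View pics/w4.png

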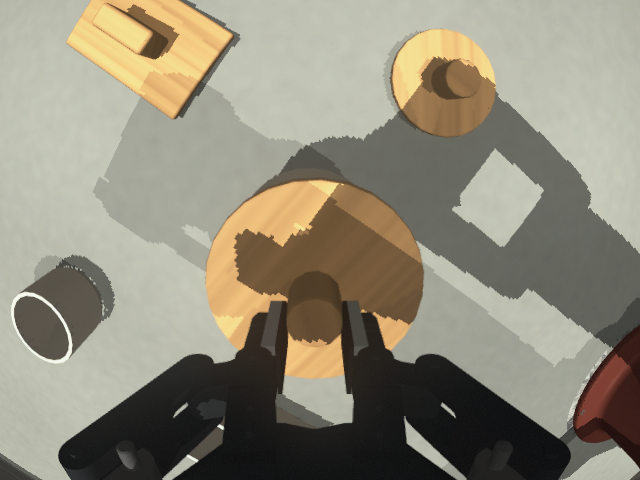

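>>> apply_moves --pt "0.01 -0.001 -0.003 0.01 0" --pt "0.01 -0.001 -0.003 0.019 0" --pt "0.01 -0.001 -0.003 0.025 0" --pt "0.01 -0.001 -0.003 0.029 0" --pt "0.01 -0.001 -0.003 0.032 0" --pt "0.01 -0.001 -0.003 0.034 0" --pt "0.01 -0.001 -0.003 0.034 0" --pt "0.01 -0.001 -0.003 0.034 0"

```text
t: 9.53
tool_pos: [0.4807, 0.0732, 0.2681]
tool_rot: [-2.774, 1.475, -0.0]
contact_force: [0.3, -0.3, -0.7]
opening: 0.0239
grip_force: 29.7
```

>>> apply_moves --pt "0.01 0 0 0.001 0" --pt "0.01 0 0 0.002 0" --pt "0.01 0 0 0.003 0" --pt "0.01 0 0 0.003 0"

```text
t: 9.87
tool_pos: [0.4811, 0.0733, 0.267]
tool_rot: [-2.774, 1.474, -0.001]
contact_force: [-4.7, -0.7, 6.9]
opening: 0.0237
grip_force: 30.6
```

>>> apply_moves --pt "0.085 0 0 0.001 0" --pt "0.085 0 0 0.001 0" --pt "0.085 0 0 0 0" --pt "0.085 0 0 0 0" --pt "0.085 0 0 0 0" --pt "0.085 0 0 -0.03 0" --pt "0.085 0 0 -0.06 0" --pt "0.085 0 0 -0.06 0"

```text
t: 10.53
tool_pos: [0.4825, 0.0733, 0.3314]
tool_rot: [-2.77, 1.472, -0.015]
contact_force: [0.7, 1.4, 1.5]
opening: 0.0853
grip_force: 0.0
```

```bash
python3 - <<'E'
from h import *
print(shift([.4635,-.0775],.255))
p=eyes.get_image("wrist");cv2.imwrite("pics/w5.png",p["img"])
E
```

```text
[0.1139 0.1008 0.0762 0.    ]
```

View pics/w5.png

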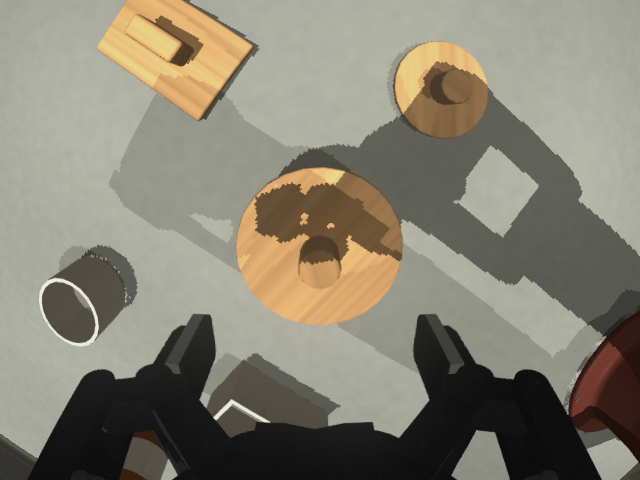

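>>> apply_moves --pt "0.085 0.018 0.016 0 0" --pt "0.085 0.042 0.037 0 0" --pt "0.085 0.066 0.058 0.01 0" --pt "0.085 0.088 0.078 0.02 0" --pt "0.085 0.104 0.092 0.04 0" --pt "0.085 0.1139 0.1008 0.065 0" --pt "0.085 0.1139 0.1008 0.076 0" --pt "0.085 0.1139 0.1008 0.076 0"

```text
t: 11.25
tool_pos: [0.4589, -0.0773, 0.2447]
tool_rot: [2.772, -1.477, -0.013]
contact_force: [-0.1, 0.6, 0.4]
opening: 0.085
grip_force: 0.0
```

```bash
python3 - <<'E'
from h import *
print(shift([.4635,-.0775],.207))
p=eyes.get_image("top");C=cloud(p);P=C[255:315,255:315].reshape(-1,3)
for a,b in((.05,.08),(.085,.12)):
    Q=P[(P[:,2]>a)&(P[:,2]<b)];c=np.linalg.lstsq(np.c_[Q[:,:2],np.ones(len(Q))],Q[:,2],rcond=None)[0] if len(Q)>3 else 0
    print(len(Q),cv2.minAreaRect((Q[:,:2]*1000).astype(np.float32)),np.percentile(Q[:,2],[2,50,98]),c)
E
```

```text
[ 0.003  -0.0039  0.0377  0.    ]
1366 ((479.7994079589844, 71.19618225097656), (112.29904174804688, 111.6340103149414), 48.078330993652344) [0.06230474 0.0681557  0.07376611] [-0.0005391   0.00230696  0.06835442]
79 ((478.9388122558594, 71.24746704101562), (24.185684204101562, 22.88260841369629), 40.47386169433594) [0.0890457  0.10017953 0.10519229] [ 0.05116914 -0.00331903  0.0755409 ]
```

>>> apply_moves --pt "0.085 0.002 -0.002 0.015 0" --pt "0.085 0.002 -0.002 0.027 0" --pt "0.085 0.002 -0.002 0.034 0" --pt "0.085 0.002 -0.002 0.036 0" --pt "0.01 0.002 -0.002 0.036 0" --pt "0.01 0.002 -0.002 0.036 0" --pt "0.01 0.002 -0.002 0.036 0" --pt "0.01 0.002 -0.002 0.036 0" --pt "0.01 0.002 -0.002 0.036 0" --pt "0.01 0.002 -0.002 0.036 0" --pt "0.01 0.002 -0.002 0.036 0"

```text
t: 12.22
tool_pos: [0.4639, -0.0782, 0.2138]
tool_rot: [-2.774, 1.475, -0.002]
contact_force: [-0.4, 1.4, 3.2]
opening: 0.0239
grip_force: 29.3
```

```bash
python3 - <<'E'
from h import *
print(shift([.629,.249],.33))
E
```

```text
[-0.1788 -0.3199 -0.1161  0.    ]
```

>>> apply_moves --pt "0.01 0 0 -0.035 0" --pt "0.01 0 0 -0.07 0" --pt "0.01 -0.005 -0.01 -0.105 0" --pt "0.01 -0.02 -0.036 -0.116 0" --pt "0.01 -0.038 -0.068 -0.116 0" --pt "0.01 -0.057 -0.102 -0.116 0" --pt "0.01 -0.076 -0.136 -0.116 0" --pt "0.01 -0.095 -0.17 -0.116 0" --pt "0.01 -0.114 -0.204 -0.116 0" --pt "0.01 -0.133 -0.238 -0.116 0" --pt "0.01 -0.151 -0.27 -0.116 0" --pt "0.01 -0.165 -0.295 -0.11 0"

```text
t: 13.22
tool_pos: [0.6167, 0.2263, 0.3236]
tool_rot: [-2.774, 1.472, -0.002]
contact_force: [0.2, -0.6, -0.0]
opening: 0.0237
grip_force: 29.8
```

>>> apply_moves --pt "0.01 -0.009 -0.016 0.01 0" --pt "0.01 -0.013 -0.024 0.03 0" --pt "0.01 -0.014 -0.025 0.034 0" --pt "0.01 -0.014 -0.025 0.034 0"

```text
t: 13.55
tool_pos: [0.6277, 0.2494, 0.2856]
tool_rot: [2.771, -1.471, -0.007]
contact_force: [0.2, -0.6, -0.9]
opening: 0.0234
grip_force: 29.8
```

```bash
python3 - <<'E'
from h import *
o=telemetry.get_obs();print(o["opening"],shift([.629,.249],.268))
p=eyes.get_image("wrist");cv2.imwrite("pics/w6.png",p["img"])
E
```

```text
0.02339851106409549 [ 0.0011 -0.001   0.0176  0.    ]
```

View pics/w6.png

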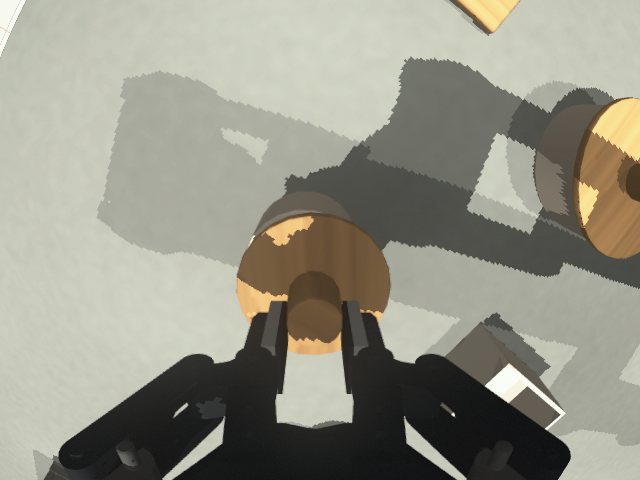

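>>> apply_moves --pt "0.01 0.001 -0.001 0.006 0" --pt "0.01 0.001 -0.001 0.011 0" --pt "0.01 0.001 -0.001 0.015 0" --pt "0.01 0.001 -0.001 0.017 0" --pt "0.01 0.001 -0.001 0.018 0" --pt "0.01 0.001 -0.001 0.019 0" --pt "0.01 0.001 -0.001 0.019 0"

```text
t: 14.18
tool_pos: [0.6301, 0.2489, 0.27]
tool_rot: [2.774, -1.475, 0.0]
contact_force: [0.0, -0.4, -1.7]
opening: 0.0238
grip_force: 29.8
```

>>> apply_moves --pt "0.01 0 0 0.001 0" --pt "0.01 0 0 0.002 0" --pt "0.01 0 0 0.003 0" --pt "0.01 0 0 0.003 0"

```text
t: 14.52
tool_pos: [0.6303, 0.2492, 0.2678]
tool_rot: [-2.773, 1.474, -0.001]
contact_force: [0.1, 0.1, 3.1]
opening: 0.024
grip_force: 30.1
```

Seated; release and go on to the oblong lid.

>>> apply_moves --pt "0.085 0 0 0 0" --pt "0.085 0 0 0 0" --pt "0.085 0 0 0 0" --pt "0.085 0 0 0 0" --pt "0.085 0 0 0 0" --pt "0.085 0 0 -0.03 0" --pt "0.085 0 0 -0.06 0" --pt "0.085 0 0 -0.06 0"

```text
t: 15.18
tool_pos: [0.6318, 0.2495, 0.3346]
tool_rot: [-2.767, 1.471, -0.013]
contact_force: [1.2, 0.6, 1.7]
opening: 0.0849
grip_force: 0.0
```

```bash
python3 - <<'E'
from h import *
print(telemetry.get_obs()["q"],shift([.6657,.0108],.26,np.radians(85.7)))
E
```

```text
[2.66696593e-01 2.23698363e-01 1.54381117e+00 1.90985906e-05
 1.36271787e+00 2.81463080e+00] [ 0.2166  0.1063  0.0743 -0.9021]
```

>>> apply_moves --pt "0.085 0.018 0.009 0 -0.1" --pt "0.085 0.045 0.022 0 -0.2" --pt "0.085 0.073 0.036 0 -0.3" --pt "0.085 0.101 0.05 0 -0.4" --pt "0.085 0.129 0.063 0 -0.5" --pt "0.085 0.157 0.077 0.01 -0.6" --pt "0.085 0.182 0.089 0.025 -0.7" --pt "0.085 0.2 0.098 0.045 -0.8" --pt "0.085 0.212 0.104 0.065 -0.88" --pt "0.085 0.2166 0.1063 0.074 -0.902" --pt "0.085 0.2166 0.1063 0.074 -0.902" --pt "0.085 0.2166 0.1063 0.074 -0.902"

```text
t: 16.18
tool_pos: [0.6629, 0.0098, 0.2524]
tool_rot: [-3.139, 0.12, 0.002]
contact_force: [-1.1, 0.3, -0.1]
opening: 0.0852
grip_force: 0.0
```

```bash
python3 - <<'E'
from h import *
print(shift([.6657,.0108],.207,np.radians(85.7)))
p=eyes.get_image("wrist");cv2.imwrite("pics/w7.png",p["img"])
p=eyes.get_image("top");C=cloud(p);P=C[205:250,195:250].reshape(-1,3)
Q=P[(P[:,2]>.05)&(P[:,2]<.085)];print(len(Q),cv2.minAreaRect((Q[:,:2]*1000).astype(np.float32)),np.percentile(Q[:,2],[2,50,98]),np.linalg.lstsq(np.c_[Q[:,:2],np.ones(len(Q))],Q[:,2],rcond=None)[0])
E
```

```text
[ 0.0027 -0.0012  0.0454 -0.0016]
585 ((628.6111450195312, 247.32901000976562), (78.96556091308594, 76.46229553222656), 4.5697455406188965) [0.06236069 0.06832648 0.07590545] [ 0.00114202 -0.0011177   0.06791861]
```

View pics/w7.png

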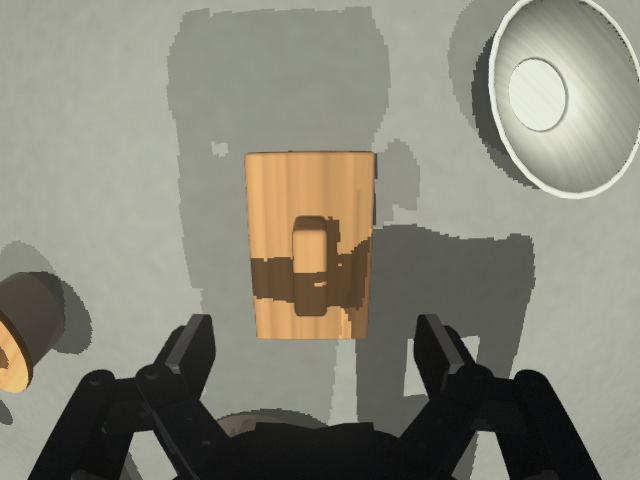

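>>> apply_moves --pt "0.085 0.002 -0.002 0.015 0" --pt "0.085 0.002 -0.002 0.028 0" --pt "0.085 0.002 -0.002 0.037 0" --pt "0.085 0.002 -0.002 0.042 0" --pt "0.085 0.002 -0.002 0.043 0" --pt "0.01 0.002 -0.002 0.043 0" --pt "0.01 0.002 -0.002 0.043 0" --pt "0.01 0.002 -0.002 0.043 0" --pt "0.01 0.002 -0.002 0.043 0" --pt "0.01 0.002 -0.002 0.043 0" --pt "0.01 0.002 -0.002 0.043 0" --pt "0.01 0.002 -0.002 0.043 0"

```text
t: 17.28
tool_pos: [0.6656, 0.0119, 0.2107]
tool_rot: [-3.139, 0.118, -0.002]
contact_force: [0.1, 0.5, 1.8]
opening: 0.0173
grip_force: 30.6
```

```bash
python3 - <<'E'
from h import *
print(shift([.4115,.2672],.33,np.radians(85.2)))
E
```

```text
[-0.2724 -0.2355 -0.1196  0.0085]
```

>>> apply_moves --pt "0.01 0 0 -0.035 0" --pt "0.01 0 0 -0.07 0" --pt "0.01 -0.01 -0.009 -0.105 0" --pt "0.01 -0.032 -0.028 -0.12 0" --pt "0.01 -0.06 -0.052 -0.12 0.009" --pt "0.01 -0.088 -0.076 -0.12 0.009" --pt "0.01 -0.116 -0.1 -0.12 0.009" --pt "0.01 -0.144 -0.124 -0.12 0.009" --pt "0.01 -0.172 -0.149 -0.12 0.009" --pt "0.01 -0.2 -0.173 -0.12 0.009" --pt "0.01 -0.228 -0.197 -0.12 0.009" --pt "0.01 -0.25 -0.216 -0.115 0.009"

```text
t: 18.28
tool_pos: [0.4304, 0.2474, 0.3257]
tool_rot: [-3.138, 0.131, -0.002]
contact_force: [0.2, 0.6, -0.7]
opening: 0.017
grip_force: 30.3
```

>>> apply_moves --pt "0.01 -0.014 -0.012 0.01 0" --pt "0.01 -0.021 -0.018 0.025 0" --pt "0.01 -0.022 -0.0195 0.035 0" --pt "0.01 -0.022 -0.0195 0.037 0" --pt "0.01 -0.022 -0.0195 0.037 0"

```text
t: 18.7
tool_pos: [0.4118, 0.2669, 0.2869]
tool_rot: [3.137, -0.133, -0.003]
contact_force: [0.4, 0.1, -1.3]
opening: 0.0169
grip_force: 30.3
```

```bash
python3 - <<'E'
from h import *
o=telemetry.get_obs();print(o["opening"],shift([.4115,.2672],.2647,np.radians(85.2)))
p=eyes.get_image("wrist");cv2.imwrite("pics/w8.png",p["img"])
E
```

```text
0.016903755712350227 [-0.0003 -0.0003  0.0222 -0.0007]
```

View pics/w8.png

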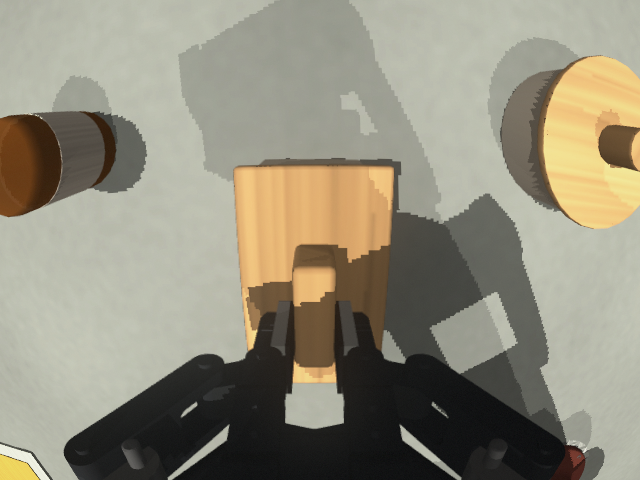

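>>> apply_moves --pt "0.01 0 0 0.007 0" --pt "0.01 0 0 0.013 0" --pt "0.01 0 0 0.017 0" --pt "0.01 0 0 0.02 0" --pt "0.01 0 0 0.022 0" --pt "0.01 0 0 0.023 0" --pt "0.01 0 0 0.024 0" --pt "0.01 0 0 0.024 0"

```text
t: 19.42
tool_pos: [0.4121, 0.2674, 0.2646]
tool_rot: [-3.139, 0.132, -0.001]
contact_force: [-0.8, -0.4, 2.2]
opening: 0.017
grip_force: 30.6
```

Contact at the expected height; release, back off and check.

>>> apply_moves --pt "0.085 0 0 0 0" --pt "0.085 0 0 0 0" --pt "0.085 0 0 0 0" --pt "0.085 0 0 0 0" --pt "0.085 0 0 0 0" --pt "0.085 0 0 -0.03 0" --pt "0.085 0 0 -0.06 0" --pt "0.085 0 0 -0.1 0" --pt "0.085 0.02 0 -0.13 0" --pt "0.085 -0.02 0.03 -0.15 0" --pt "0.085 -0.02 0.06 -0.17 0" --pt "0.085 -0.02 0.06 -0.17 0"

```text
t: 20.42
tool_pos: [0.3866, 0.2074, 0.4384]
tool_rot: [-3.138, 0.135, -0.009]
contact_force: [0.5, 0.2, 0.4]
opening: 0.085
grip_force: 0.0
```

```bash
python3 - <<'E'
from h import *
p=eyes.get_image("top");C=cloud(p);cv2.imwrite("pics/t2.png",p["img"])
s=eyes.get_image("scene");cv2.imwrite("pics/s2.png",s["img"])
for n,x,y in(("sq",.5007,-.4365),("lg",.478,.072),("sm",.629,.249),("ob",.411,.267),("bottle",.497,.434),("bowl",.761,-.143)):
    m=(np.hypot(C[...,0]-x,C[...,1]-y)<.085);P=C[m]
    Q=P[(P[:,2]>.055)&(P[:,2]<.08)] if n[0]!='b' else P[(P[:,2]>.045)&(P[:,2]<.17)]
    print(n,len(Q),np.round(np.r_[sum(map(list,cv2.minAreaRect((Q[:,:2]*1000).astype(np.float32))[:2]),[]) if 0 else np.hstack(cv2.minAreaRect((Q[:,:2]*1000).astype(np.float32)))],1),np.round(np.median(Q[:,2]),4),np.round(np.linalg.lstsq(np.c_[Q[:,:2],np.ones(len(Q))],Q[:,2],rcond=None)[0][:2],3))
E
```

```text
sq 1131 [ 498.7 -437.7   93.9   96.2   34.2] 0.0685 [ 0.002 -0.   ]
lg 1363 [479.   72.  111.9 112.6  30.5] 0.0683 [-0.001  0.004]
sm 580 [629.  247.9  78.8  77.5   3. ] 0.068 [ 0.005 -0.011]
ob 102 [400.  247.5  52.6 138.2  55.5] 0.0684 [-0.012 -0.009]
bottle 552 [496.3 430.8  53.   59.2  64.9] 0.1029 [0.463 1.194]
bowl 244 [ 759.8 -142.4  116.   118.1   50.1] 0.049 [-0.004 -0.009]
```

View pics/s2.png

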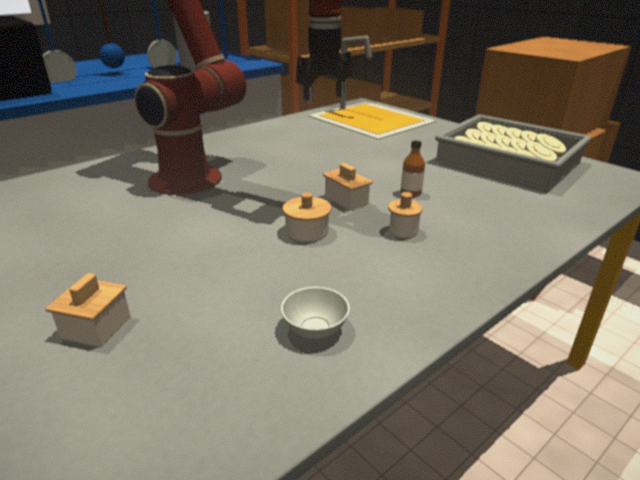

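All four lids sit flat on their pots (plates at about z = 0.068 m). The bottle and the bowl have not moved, and the gripper is clear.

```bash
python3 -c "
from station import ctrl
print(ctrl.finish_job())"
```

```text
the job is handed in; nothing more can be done
None
```

The job is handed in with all four lids seated flat on their own pots, and the pots, bottle and bowl where they were; the last camera check saw the oblong lid only in part, but it also measured flat and at the right height.

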